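Gauge a steel block against a flip stop on the measuring stage

TASK

Flip the hinged stop fully down onto the fence. Then take the steel block out of the shallow tray and set it on the stage with a long side flush along the fence and its end up against the stop, on the side away from the stop's handle rod. Finally flip the stop back up to about upright, leaving the block where it was gauged, and leave the caliper, the setting ring and the loupe alone.

Things in the scene. Friction and masses are not known exactly. Their poses are not given: they have to be found in the camera images.
- stage: White stage plate fixed to the bench, 200 (x) x 260 (y) x 30 mm high, pale grey glass inset level with its top. Origin: centre of underside; x away from robot, y along the fence. Steel fence on top: 250 mm long in y, at x = 30 to 55 mm, 14 mm higher than the stage top; its working face (x = 30 mm) looks to -x. The block goes on the glass in front of it.
- stop_block: Dark steel carrier of the flip stop, fixed on the fence, 28 mm wide, up to 42 mm above the stage top. Axes as the stage's. Origin: on the fence's working face, in the stop's middle plane (y), at stage-top level. The stop is 12 mm wide: its gauging face is y = +6 mm; the block goes on that +y side, with its origin at x = -17, y = +46, z = 0 mm here and its length along y.
- flip_stop (a joint): Angle of the flip stop, rad. 0 = fully down on its end stop: leaf level, pointing to -x over the fence, its tongue hanging in front of the fence (0 to 30 mm before the face, from 2 mm above the stage up). Grows as it swings up; 1.57 upright, 1.95 end stop, leaning back. Stiff hinge: stays where it is left; takes about 2 N at the handle rod.
- stop_hinge (a point): Point on the hinge axis, in the middle plane of the stop: 12.5 mm behind the fence face (+x) and 33 mm above the stage top. The axis runs along the stage's y.
- stop_handle (a point): Middle of the stop's handle rod: plain aluminium, 12 mm thick, parallel to the hinge axis and 62 mm from it, sticking out 50 mm from the leaf's -y side. This point is 34 mm to -y of the leaf's middle plane and moves with it: at joint angle a it is 62 cos(a) mm to -x of the hinge axis and 62 sin(a) mm above it. Pinch it across from above, or push it.
- block: Loose steel workpiece, about 0.5 kg, shaped like an upside-down T: a foot 34 (x) x 80 (y) x 14 mm high and on its middle an upright web 16 (x) x 50 (y) mm from 14 to 52 mm height, with two round bores through it. Both ends are alike. Origin: centre of its underside; y along its length, z up. Starts standing upright on its foot in the tray. Easily gripped across the 16 mm web from above.
- tray: Shallow open tray, fixed, 150 (x) x 140 (y) mm, 18 mm high, 4 mm walls and floor; origin: centre of its underside. It stands on the left or on the right of the stage.
- caliper: Caliper lying on a flat rubber pad on the other side of the stage from the tray, 125 mm long, 11 mm high; to be left alone.
- setting_ring: Steel setting ring, 42 mm across, 14 mm high, on the same pad; to be left alone.
- loupe: Black loupe, 42 mm across, 36 mm high, standing on the bench beyond that pad; to be left alone.
Things that resemble listed ones, but are neither listed nor needed, are in the scene too. Leave any orange or yellow look-alike of the block alone.

How it is judged (in metres and radians):
On the way, in this order (a step that is already met when the one before it is completed fails the run):
1. the flip stop is fully down (within 0.06 rad) (value of joint flip_stop below 0.06 rad), for 0.2 s.
2. with the stop down, the block stands on the stage flush along the fence and up against the stop (within 2.5 mm, and 0.035 rad) (value of joint flip_stop below 0.06 rad and x of block in the frame of stop_block between -0.0195 and -0.0145 m and y of block in the frame of stop_block between 0.0435 and 0.0485 m and z of block in the frame of stop_block between -0.003 and 0.003 m and angle between the y axis of block and the y axis of stop_block, either way round below 0.035 rad and angle between block's own z axis and vertical below 0.04 rad), for 0.3 s.
At the end, for the whole second after the job is handed in: The flip stop is up (more than 1.2 rad) and the block stands still on the stage where it was gauged: its long side within 2.5 mm of the fence and parallel to it within 0.035 rad, its end within 2.5 mm of the plane of the stop's gauging face, on the side away from the handle rod (value of joint flip_stop above 1.2 rad and x of block in the frame of stop_block between -0.0195 and -0.0145 m and y of block in the frame of stop_block between 0.0435 and 0.0485 m and z of block in the frame of stop_block between -0.003 and 0.003 m and angle between the y axis of block and the y axis of stop_block, either way round below 0.035 rad and angle between block's own z axis and vertical below 0.04 rad and linear speed of block below 0.01 m/s); the robot touches nothing.
It fails at once if the caliper is moved by more than 30 mm (distance of caliper from where it was at the start of the episode above 0.03 m).
It fails at once if the setting ring is moved by more than 30 mm (distance of setting_ring from where it was at the start of the episode above 0.03 m).
It fails at once if the loupe is moved by more than 30 mm (distance of loupe from where it was at the start of the episode above 0.03 m).
It also fails if it takes over 67 s, if anything falls off the work surface, if the arm or the gripper's body presses on something with over 40 N, if the wrist force passes 120 N, or if a joint passes its speed limit or range.

ROBOT

A 6-joint arm with a two-finger parallel gripper is mounted at the origin on the work surface. World frame = base frame: x ahead of the robot, y to its left, z up, the work surface at z = 0. Lengths are in m, angles in degrees, forces in N, time in s.
With the tool pointing down it reaches from about 0.25 to 0.725 m from the base axis. Payload 9.7 kg.
Tool frame: the origin (TCP) lies at the very end of the fingers, on their centre line; the grasp point (between the pads) lies 19 mm behind it; z points along the fingers, y is the line along which they close (so a half turn about z gives the same grasp; the last joint's range is limited). The gripper opens to 85 mm and grips with 20 to 120 N. Pads are 22 mm wide; open, the fingers measure 114 mm over their backs; the gripper's body (76 mm by 85 mm) begins 54 mm behind the grasp point. The pads swing forward as they close: fully open they stand 13 mm farther back than shut.
Start: joints at [-71.849, 4.979, 10.078, 95.1, 0, 90], TCP at [0.171, -0.523, 0.231] pointing down, gripper open.
Joint ranges: [-179.16, 179.16], [-48.56, 103.87], [-65.8, 70.77], [-126.05, 130.52], [-82.76, 87.17], [-180, 180]. Speed limits (degrees/s): [127.2, 127.2, 147.25, 180, 180, 180].

INTERFACE

Orientations are given as [roll, pitch, yaw] about the fixed x, y, z axes, in that order (R = Rz(yaw) Ry(pitch) Rx(roll)).
In Python, from workcell import telemetry, optics, workorder gives the robot as it stands.
- The arm moves only by the shell command python3 -m handwheel 'ROWS' [FORCE]. ROWS is JSON, a list of rows, each an object of numbers: "tx", "ty", "tz": the shift along the tool's x, y, z in m; "ax", "ay", "az": the turn, a rotation vector about the tool's x, y, z in degrees; "jaw": the gripper command: -1 is shut, 1 is fully open, values between are in proportion. A call has exactly 10 rows; each row shifts and turns the commanded pose from where the row before left it, along the tool's axes as they then stand; what a row does not reach is not made up. A row lasts 1/8 s, in which the tool goes at most 62.5 mm and 10.7 degrees, less where a joint would pass 70% of its speed; a pose out of reach is approached as far as the arm can. A call is refused whole if a number of a shift passes 0.0625 or a number of a turn 10.7, either way. A call with a gripper value outside its range is refused whole. The fingers move at their own pace and stop on an object; FORCE is the grip in N (left out, the last holds). Time passes only in rows, so rows that do not move let the fingers close, or fill a call up. It gives the time, the measured TCP pose, the force, the opening and the grip force at its end, in the units of the state.
- telemetry.get_obs(): the state, without advancing time (a new reading comes with each control period).
- optics.camera(name): name is "scene" or "top"; returns a dict with "color" (480x640x3 uint8, red, green, blue), "K" (3x3 intrinsics, pixels), "k1" (the pictures are not rectified: a ray, as slopes to the right and down, at radius r is drawn at 1 + k1 r^2 times it, then the intrinsics apply), "extrinsics" (4x4, takes a point from camera to world coordinates). Camera axes: x right, y down, z forward; pixel columns grow to the right and rows downward; lengths in m; the calibration is good to about 2 mm. A picture is of the moment at which its call begins. There is no depth.
- workorder.job_done(): hands the job in; it is judged then, once.
The state is a dict: "time": time; "q": joint angles; "qd": joint speeds; "joint_efforts": joint torques, N m; "ee_pos": TCP position; "tcp_rot": TCP orientation; "wrist_force": force on the tool from outside, world axes, zero at the start; "torque": the same for the moment, N m; "opening": finger opening in m; "grasp_force": force on a finger pad.
Only numpy, scipy, OpenCV 4.12 (cv2) and the standard library are available. Lean on these libraries where they do the work, as an engineer would, in place of code of your own. Each camera call takes 0.05 s, during which the arm holds its last target. There are 200 camera calls.

## Working session

There is one attempt and no reset: what is moved stays moved. The work goes in short steps, Python scripts to look and compute and a shell command to move; the robot and the scene stay as the last step left them, time stands still between calls to the robot, and variables do not carry over. Pictures are saved under pics/ and viewed, at most 13 in all, crops included, and the job is handed in when it is done.

```bash
mkdir -p pics; ls
python3 - <<'E'
from workcell import telemetry, optics
import cv2
for n in("scene","top"):
    c=optics.camera(n); cv2.imwrite(f"pics/{n}0.png",c["color"][:,:,::-1]); print(n,c["K"],c["k1"],c["extrinsics"])
print(telemetry.get_obs())
E
```

```text
pics
scene [[454.50006375   0.         323.91465683]
 [  0.         454.50006375 241.58134727]
 [  0.           0.           1.        ]] -0.02514077139607927 [[ 0.54261439  0.62370373 -0.56263956  1.05116216]
 [ 0.83998009 -0.40429725  0.36190769 -0.2554052 ]
 [-0.00175045 -0.66898236 -0.74327622  0.73194931]
 [ 0.          0.          0.          1.        ]]
top [[434.29179717   0.         317.73004841]
 [  0.         434.29179717 244.63822954]
 [  0.           0.           1.        ]] -0.06192302800719326 [[ 0.02971616 -0.99163746  0.12558704  0.41547339]
 [-0.99950161 -0.03081799 -0.00683929  0.07665847]
 [ 0.01065244 -0.12532121 -0.99205903  1.1413356 ]
 [ 0.          0.          0.          1.        ]]
{'time': 0.1, 'q': array([-7.18496815e+01,  5.00698573e+00,  1.00383541e+01,  9.50989154e+01,
        1.61634387e-03,  8.99986801e+01]), 'qd': array([ 0.11677258, -0.0445615 ,  0.03473253,  0.04401355, -0.00558494,
        0.08235546]), 'joint_efforts': array([-6.76369655e-04, -5.21561694e+01,  4.65654230e+01,  1.61354587e-02,
        8.00741020e-07,  1.78078130e-05]), 'ee_pos': array([ 0.17127456, -0.52243514,  0.23065747]), 'tcp_rot': array([-1.79932453e+02, -1.61789881e-03,  1.81516365e+01]), 'wrist_force': array([ 0.30604816,  0.22331114, -0.40422905]), 'torque': array([ 0.00957914, -0.02770692,  0.00902734]), 'grasp_force': 0.0, 'opening': 0.08522752793053519}
```

View pics/scene0.png

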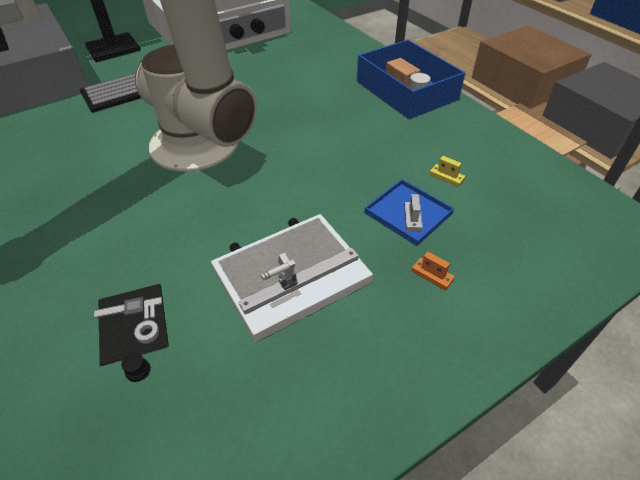

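View pics/top0.png

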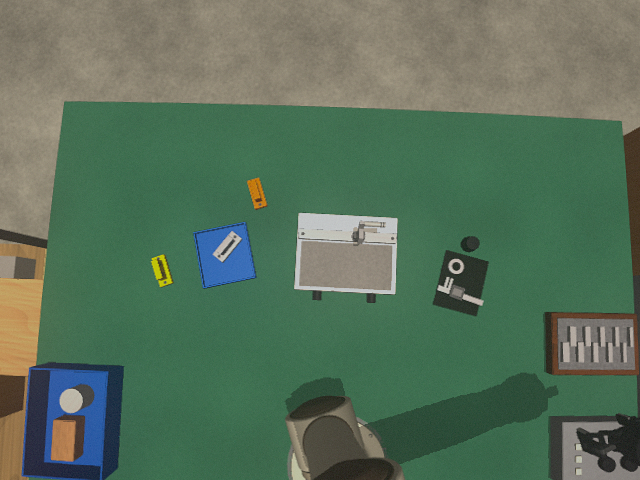

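The scene shows the stage at about (290,275) with the stop up, and the block in the blue tray at (413,212). In the top view the stage is at (346,253), the stop at (360,235), the block at (227,246), and the pad on the right. Next I'll enlarge crops.

Run:
```python
import cv2
a=cv2.imread("pics/top0.png")
c=a[205:305,190:410]; c=cv2.resize(c,None,fx=3.6,fy=3.6,interpolation=cv2.INTER_CUBIC); cv2.imwrite("pics/topc.png",c)
a=cv2.imread("pics/scene0.png")
c=a[170:345,205:465]; c=cv2.resize(c,None,fx=3,fy=3,interpolation=cv2.INTER_CUBIC); cv2.imwrite("pics/scenec.png",c)
```

```text
(no output)
```

View pics/topc.png

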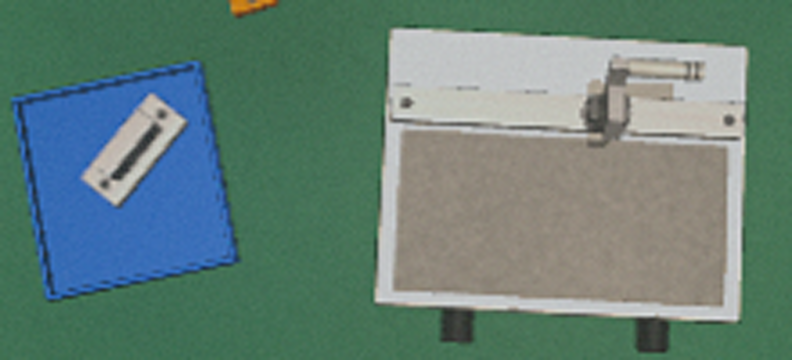

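View pics/scenec.png

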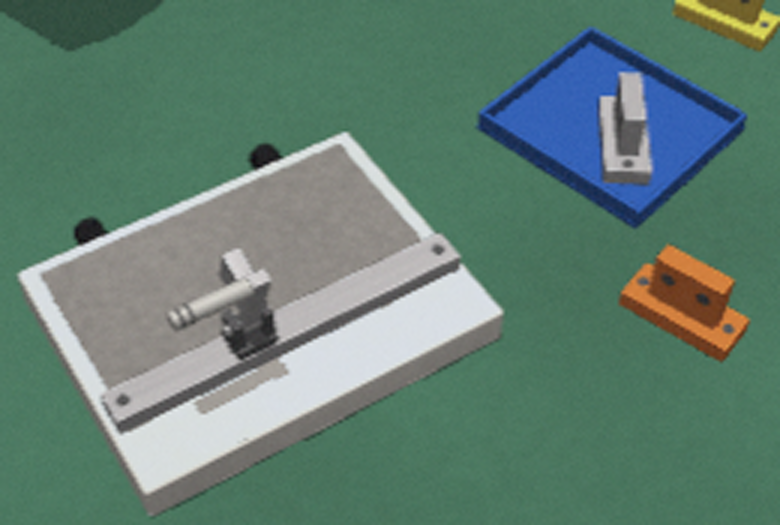

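```bash
cat > h.py <<'E'
import numpy as np
from scipy.optimize import least_squares
T=(np.array([[434.29179717,0,317.73004841],[0,434.29179717,244.63822954],[0,0,1]]),-0.06192302800719326,np.array([[0.02971616,-0.99163746,0.12558704,0.41547339],[-0.99950161,-0.03081799,-0.00683929,0.07665847],[0.01065244,-0.12532121,-0.99205903,1.1413356]]))
S=(np.array([[454.50006375,0,323.91465683],[0,454.50006375,241.58134727],[0,0,1]]),-0.02514077139607927,np.array([[0.54261439,0.62370373,-0.56263956,1.05116216],[0.83998009,-0.40429725,0.36190769,-0.2554052],[-0.00175045,-0.66898236,-0.74327622,0.73194931]]))
def proj(c,P):
    K,k,E=c; q=(np.atleast_2d(P)-E[:,3])@E[:,:3]; s=q[:,:2]/q[:,2:]
    s=s*(1+k*(s**2).sum(1,keepdims=True)); return s*K[0,0]+K[:2,2]
def tc(p): return (np.array(p,float)+.5)/3.6-.5+[190,205]
def sc(p): return (np.array(p,float)+.5)/3-.5+[205,170]
def place(v,P):
    c,s=np.cos(v[2]),np.sin(v[2]); P=np.array(P,float)
    return np.c_[v[0]+c*P[:,0]-s*P[:,1],v[1]+s*P[:,0]+c*P[:,1],P[:,2]]
def fit(f,x0):
    r=least_squares(f,x0,loss='soft_l1',x_scale=[.01]*len(x0)); return r.x
E
python3 - <<'E'
from h import *
m=1e-3
sp=np.array([[100,130,30],[100,-130,30],[-100,-130,30],[-100,130,30],[55,125,44],[30,125,44],[55,-125,44],[30,-125,44]])*m
to=tc([[391,28],[748,47],[740,321],[376,302],[392,86],[390,122],[745,103],[742,140]])
so=sc([[503,312],[150,492],[20,274],[348,132],[461,262],[439,236],[122,422],[104,396]])
f=lambda v:np.r_[(proj(T,place(v,sp))-to).ravel(),(proj(S,place(v,sp))-so).ravel()]
st=fit(f,[.5,0,0]); print("stage",st,np.degrees(st[2]));print(f(st).reshape(2,-1,2).round(1).tolist())
for lab,sel in(("T",0),("S",1)):
    g=lambda v:f(v).reshape(2,-1)[sel]; print(lab,fit(g,[.5,0,0]))
# stop
def g(u):
    y,a=u; P=place(st,[[.0425-.062*np.cos(a),y-.056,.063+.062*np.sin(a)],[.0425-.062*np.cos(a),y-.006,.063+.062*np.sin(a)],[.055,y,.044]])
    return np.r_[(proj(T,P[:2])-tc([[705,71],[624,67]])).ravel(),(proj(S,P)-sc([[176,319],[248,290],[258,348]])).ravel()]
r=least_squares(g,[-.04,1.6]); print("stop",r.x,r.fun.round(1))
bt=np.array([[-17,40,18],[17,40,18],[17,-40,18],[-17,-40,18]])*m
ws=np.array([[-8,25,56],[8,25,56],[8,-25,56],[-8,-25,56]])*m
for yaw in np.radians([-60,-45,45,30]):
  def match(cam,P,o):
    p=proj(cam,P); best=min((np.roll(o,k,0)[::d] for k in range(4) for d in(1,-1)),key=lambda q:((p-q)**2).sum()); return (p-best).ravel()
  b=lambda v:np.r_[match(T,place(v,bt),tc([[152,93],[188,124],[119,207],[81,178]])),match(S,place(v,ws),sc([[619,74],[641,72],[645,119],[620,122]]))]
  v=fit(b,[.5,.33,yaw]); print("block",v,np.degrees(v[2]),b(v).round(1),np.abs(b(v)).sum())
E
```

```text
stage [ 0.53914989 -0.00492743 -0.01919723] -1.0999203777989348
[[[-0.3, -1.0], [-0.0, -1.2], [0.2, -0.4], [-0.4, -0.0], [0.2, -0.8], [0.2, -1.2], [-0.5, -0.6], [0.1, -1.3]], [[1.1, -0.9], [-1.3, 0.7], [-1.6, -1.1], [-0.5, -1.6], [0.3, -2.7], [0.6, -2.0], [-1.4, -0.0], [-1.2, -1.2]]]
T [ 0.53703874 -0.00513707 -0.0200975 ]
S [ 0.54175616 -0.00493426 -0.01917451]
stop [-0.0271304   1.89587753] [-0.6 -0.6  1.1 -0.6 -1.1  0.8  0.9 -1.6  1.   1.4]
block [ 0.54619825  0.30533207 -0.8531489 ] -48.88183155133616 [  0.4 -15.5  -9.1  -0.1  -0.3  14.8   8.6   0.    8.5   6.6   6.2  -4.2
  -8.5  -9.5  -6.9   1.7] 100.90424486252508
block [ 0.54619825  0.30533207 -0.85315062] -48.88192977709203 [  0.4 -15.5  -9.1  -0.1  -0.3  14.8   8.6   0.    8.5   6.6   6.2  -4.2
  -8.5  -9.5  -6.9   1.7] 100.90427689460222
block [0.54725268 0.30461995 0.92086818] 52.761860396549125 [-0.4 -0.4  0.2 -0.5  0.4 -0.5  0.3 -1.  -0.4 -1.3 -0.4 -0.2 -0.3 -0.2
  0.5 -1.6] 8.629069715506233
block [0.54725268 0.30461995 0.92086818] 52.761860254630946 [-0.4 -0.4  0.2 -0.5  0.4 -0.5  0.3 -1.  -0.4 -1.3 -0.4 -0.2 -0.3 -0.2
  0.5 -1.6] 8.62906973520299
```

```bash
python3 -m handwheel '[{"az":-10.1,"jaw":0},{"az":-10.1,"jaw":0},{"az":-10.1,"jaw":0},{"az":-10.1,"jaw":0},{"az":-10.1,"jaw":0},{"az":-10.1,"jaw":0},{"az":-10.1,"jaw":0},{"tx":0.042,"ty":0.038,"jaw":0},{"tx":0.042,"ty":0.038,"jaw":0},{"tx":0.042,"ty":0.038,"jaw":0}]' 30
python3 -m handwheel '[{"tx":0.0337,"ty":0.0306,"jaw":0},{"tx":0.0337,"ty":0.0306,"jaw":0},{"tx":0.0337,"ty":0.0306,"jaw":0},{"tx":0.0337,"ty":0.0306,"jaw":0},{"tx":0.0337,"ty":0.0306,"jaw":0},{"tx":0.0337,"ty":0.0306,"jaw":0},{"tx":0.0337,"ty":0.0306,"jaw":0},{"tx":0.0337,"ty":0.0306,"jaw":0},{"tx":0.0337,"ty":0.0306,"jaw":0},{"tx":0.0337,"ty":0.0306,"jaw":0}]'
```

```text
$[0]: bad value
$[0]: bad value
```

```bash
python3 -m handwheel '[{"tx":0,"ty":0,"tz":0,"ax":0,"ay":0,"az":-10.1,"jaw":0},{"tx":0,"ty":0,"tz":0,"ax":0,"ay":0,"az":-10.1,"jaw":0},{"tx":0,"ty":0,"tz":0,"ax":0,"ay":0,"az":-10.1,"jaw":0},{"tx":0,"ty":0,"tz":0,"ax":0,"ay":0,"az":-10.1,"jaw":0},{"tx":0,"ty":0,"tz":0,"ax":0,"ay":0,"az":-10.1,"jaw":0},{"tx":0,"ty":0,"tz":0,"ax":0,"ay":0,"az":-10.1,"jaw":0},{"tx":0,"ty":0,"tz":0,"ax":0,"ay":0,"az":-10.1,"jaw":0},{"tx":0.042,"ty":0.038,"tz":0,"ax":0,"ay":0,"az":0,"jaw":0},{"tx":0.042,"ty":0.038,"tz":0,"ax":0,"ay":0,"az":0,"jaw":0},{"tx":0.042,"ty":0.038,"tz":0,"ax":0,"ay":0,"az":0,"jaw":0}]' 30
```

```text
time: 1.35
ee_pos: [0.2886, -0.3976, 0.2309]
tcp_rot: [-180.0, -0.0, 88.8]
wrist_force: [0.5, -0.5, 0.8]
opening: 0.0428
grasp_force: 0.0
```

```bash
python3 -m handwheel '[{"tx":0.0337,"ty":0.0305,"tz":0,"ax":0,"ay":0,"az":0,"jaw":0},{"tx":0.0337,"ty":0.0305,"tz":0,"ax":0,"ay":0,"az":0,"jaw":0},{"tx":0.0337,"ty":0.0305,"tz":0,"ax":0,"ay":0,"az":0,"jaw":0},{"tx":0.0337,"ty":0.0305,"tz":0,"ax":0,"ay":0,"az":0,"jaw":0},{"tx":0.0337,"ty":0.0305,"tz":0,"ax":0,"ay":0,"az":0,"jaw":0},{"tx":0.0337,"ty":0.0305,"tz":0,"ax":0,"ay":0,"az":0,"jaw":0},{"tx":0.0337,"ty":0.0305,"tz":0,"ax":0,"ay":0,"az":0,"jaw":0},{"tx":0.0337,"ty":0.0305,"tz":0,"ax":0,"ay":0,"az":0,"jaw":0},{"tx":0.0337,"ty":0.0305,"tz":0,"ax":0,"ay":0,"az":0,"jaw":0},{"tx":0.0337,"ty":0.0305,"tz":0,"ax":0,"ay":0,"az":0,"jaw":0}]'
python3 -m handwheel '[{"tx":0,"ty":0,"tz":0.02,"ax":0,"ay":0,"az":0,"jaw":0},{"tx":0,"ty":0,"tz":0.02,"ax":0,"ay":0,"az":0,"jaw":0},{"tx":0,"ty":0,"tz":0.02,"ax":0,"ay":0,"az":0,"jaw":0},{"tx":0,"ty":0,"tz":0.02,"ax":0,"ay":0,"az":0,"jaw":0},{"tx":0,"ty":0,"tz":0.015,"ax":0,"ay":0,"az":0,"jaw":0},{"tx":0,"ty":0,"tz":0,"ax":0,"ay":0,"az":0,"jaw":0},{"tx":0,"ty":0,"tz":0,"ax":0,"ay":0,"az":0,"jaw":0},{"tx":0,"ty":0,"tz":0,"ax":0,"ay":0,"az":0,"jaw":0},{"tx":0,"ty":0,"tz":0,"ax":0,"ay":0,"az":0,"jaw":0},{"tx":0,"ty":0,"tz":0,"ax":0,"ay":0,"az":0,"jaw":0}]'
python3 - <<'E'
from workcell import optics
import cv2,numpy as np
a=optics.camera("scene")["color"][:,:,::-1]; b=optics.camera("top")["color"][:,:,::-1]
r=lambda x:cv2.resize(x,(400,400),interpolation=cv2.INTER_CUBIC)
cv2.imwrite("pics/p1.png",np.hstack([r(a[190:310,220:340]),r(b[190:310,290:410])]))
E
```

```text
time: 2.6
ee_pos: [0.6003, -0.0669, 0.2309]
tcp_rot: [-180.0, 0.0, 88.9]
wrist_force: [0.2, -0.5, 0.4]
opening: 0.0425
grasp_force: 0.0
time: 3.85
ee_pos: [0.5996, -0.0681, 0.1366]
tcp_rot: [180.0, 0.0, 88.9]
wrist_force: [0.4, -0.9, 0.4]
opening: 0.0427
grasp_force: 0.0
```

View pics/p1.png

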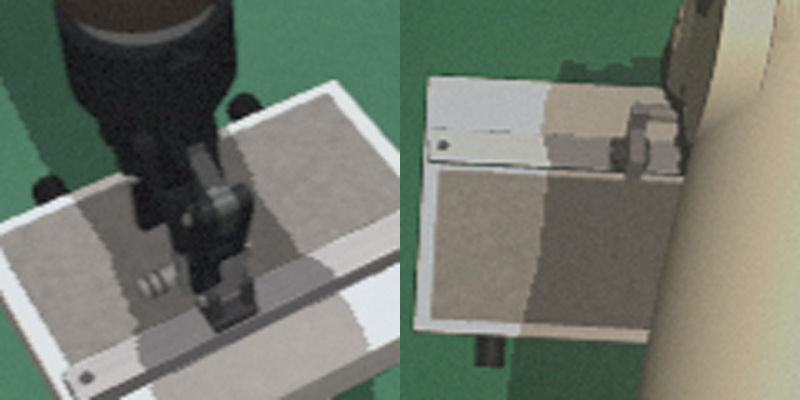

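The fingers straddle the rod, whose end shows at (150,280) left of the finger. Next: descend and pinch.

```bash
python3 -m handwheel '[{"tx":0,"ty":0,"tz":0.011,"ax":0,"ay":0,"az":0,"jaw":0},{"tx":0,"ty":0,"tz":0.011,"ax":0,"ay":0,"az":0,"jaw":0},{"tx":0,"ty":0,"tz":0.011,"ax":0,"ay":0,"az":0,"jaw":0},{"tx":0,"ty":0,"tz":0,"ax":0,"ay":0,"az":0,"jaw":0},{"tx":0,"ty":0,"tz":0,"ax":0,"ay":0,"az":0,"jaw":-1},{"tx":0,"ty":0,"tz":0,"ax":0,"ay":0,"az":0,"jaw":-1},{"tx":0,"ty":0,"tz":0,"ax":0,"ay":0,"az":0,"jaw":-1},{"tx":0,"ty":0,"tz":0,"ax":0,"ay":0,"az":0,"jaw":-1},{"tx":0,"ty":0,"tz":0,"ax":0,"ay":0,"az":0,"jaw":-1},{"tx":0,"ty":0,"tz":0,"ax":0,"ay":0,"az":0,"jaw":-1}]' 30
```

```text
time: 5.2
ee_pos: [0.5998, -0.0682, 0.1037]
tcp_rot: [180.0, 0.0, 88.8]
wrist_force: [-0.2, -0.6, 4.2]
opening: 0.0108
grasp_force: 29.5
```

```bash
python3 -m handwheel '[{"tx":0,"ty":-0.0112,"tz":-0.0026,"ax":0,"ay":0,"az":0,"jaw":-1},{"tx":0,"ty":-0.0124,"tz":-0.0003,"ax":0,"ay":0,"az":0,"jaw":-1},{"tx":0,"ty":-0.0122,"tz":0.0021,"ax":0,"ay":0,"az":0,"jaw":-1},{"tx":0,"ty":-0.0115,"tz":0.0044,"ax":0,"ay":0,"az":0,"jaw":-1},{"tx":0,"ty":-0.0104,"tz":0.0067,"ax":0,"ay":0,"az":0,"jaw":-1},{"tx":0,"ty":-0.0089,"tz":0.0087,"ax":0,"ay":0,"az":0,"jaw":-1},{"tx":0,"ty":-0.007,"tz":0.0102,"ax":0,"ay":0,"az":0,"jaw":-1},{"tx":0,"ty":0,"tz":0,"ax":0,"ay":0,"az":0,"jaw":-1},{"tx":0,"ty":0,"tz":0,"ax":0,"ay":0,"az":0,"jaw":-1},{"tx":0,"ty":0,"tz":0,"ax":0,"ay":0,"az":0,"jaw":-1}]'
```

```text
time: 6.45
ee_pos: [0.5254, -0.0666, 0.0735]
tcp_rot: [-179.9, -0.0, 88.8]
wrist_force: [-0.4, 0.1, -2.9]
opening: 0.0106
grasp_force: 31.6
```

```bash
python3 -m handwheel '[{"tx":0,"ty":-0.0048,"tz":0.0114,"ax":0,"ay":0,"az":0,"jaw":-1},{"tx":0,"ty":-0.0025,"tz":0.0121,"ax":0,"ay":0,"az":0,"jaw":-1},{"tx":0,"ty":-0.0003,"tz":0.0062,"ax":0,"ay":0,"az":0,"jaw":-1},{"tx":0,"ty":0,"tz":0.001,"ax":0,"ay":0,"az":0,"jaw":-1},{"tx":0,"ty":0,"tz":0.001,"ax":0,"ay":0,"az":0,"jaw":-1},{"tx":0,"ty":0,"tz":0.001,"ax":0,"ay":0,"az":0,"jaw":-1},{"tx":0,"ty":0,"tz":0,"ax":0,"ay":0,"az":0,"jaw":-1},{"tx":0,"ty":0,"tz":0,"ax":0,"ay":0,"az":0,"jaw":-1},{"tx":0,"ty":0,"tz":0,"ax":0,"ay":0,"az":0,"jaw":-1},{"tx":0,"ty":0,"tz":0,"ax":0,"ay":0,"az":0,"jaw":-1}]'
```

```text
time: 7.7
ee_pos: [0.5172, -0.0665, 0.0411]
tcp_rot: [-179.8, 0.0, 88.8]
wrist_force: [-6.7, -0.1, 3.1]
opening: 0.0106
grasp_force: 33.8
```

```bash
python3 -m handwheel '[{"tx":0,"ty":0.001,"tz":0.001,"ax":0,"ay":0,"az":0,"jaw":-1},{"tx":0,"ty":0,"tz":0.001,"ax":0,"ay":0,"az":0,"jaw":-1},{"tx":0,"ty":0,"tz":0.001,"ax":0,"ay":0,"az":0,"jaw":-1},{"tx":0,"ty":0,"tz":0.001,"ax":0,"ay":0,"az":0,"jaw":-1},{"tx":0,"ty":0,"tz":0,"ax":0,"ay":0,"az":0,"jaw":-1},{"tx":0,"ty":0,"tz":0,"ax":0,"ay":0,"az":0,"jaw":-1},{"tx":0,"ty":0,"tz":0,"ax":0,"ay":0,"az":0,"jaw":-1},{"tx":0,"ty":0,"tz":0,"ax":0,"ay":0,"az":0,"jaw":-1},{"tx":0,"ty":0,"tz":0,"ax":0,"ay":0,"az":0,"jaw":-1},{"tx":0,"ty":0,"tz":0,"ax":0,"ay":0,"az":0,"jaw":-1}]'
```

```text
time: 8.95
ee_pos: [0.5173, -0.0666, 0.0388]
tcp_rot: [-179.8, 0.0, 88.8]
wrist_force: [-19.2, 1.0, 21.2]
opening: 0.0109
grasp_force: 35.8
```

```bash
python3 -m handwheel '[{"tx":0,"ty":0,"tz":-0.001,"ax":0,"ay":0,"az":0,"jaw":-0.3},{"tx":0,"ty":0,"tz":0,"ax":0,"ay":0,"az":0,"jaw":-0.3},{"tx":0,"ty":0,"tz":0,"ax":0,"ay":0,"az":0,"jaw":-0.3},{"tx":0,"ty":0,"tz":-0.01,"ax":0,"ay":0,"az":0,"jaw":-0.3},{"tx":0,"ty":0,"tz":-0.03,"ax":0,"ay":0,"az":0,"jaw":-0.3},{"tx":0,"ty":0,"tz":-0.05,"ax":0,"ay":0,"az":0,"jaw":-0.3},{"tx":0,"ty":0,"tz":-0.05,"ax":0,"ay":0,"az":0,"jaw":-0.3},{"tx":0.045,"ty":0.003,"tz":0,"ax":0,"ay":0,"az":0,"jaw":-0.3},{"tx":0.045,"ty":0.003,"tz":0,"ax":0,"ay":0,"az":0,"jaw":-0.3},{"tx":0.045,"ty":0.003,"tz":0,"ax":0,"ay":0,"az":0,"jaw":-0.3}]'
python3 -m handwheel '[{"tx":0.045,"ty":0.003,"tz":0,"ax":0,"ay":0,"az":0,"jaw":-0.3},{"tx":0.045,"ty":0.003,"tz":0,"ax":0,"ay":0,"az":0,"jaw":-0.3},{"tx":0.045,"ty":0.003,"tz":0,"ax":0,"ay":0,"az":0,"jaw":-0.3},{"tx":0,"ty":0,"tz":0,"ax":0,"ay":0,"az":-9,"jaw":-0.3},{"tx":0,"ty":0,"tz":0,"ax":0,"ay":0,"az":-9,"jaw":-0.3},{"tx":0,"ty":0,"tz":0,"ax":0,"ay":0,"az":-9,"jaw":-0.3},{"tx":0,"ty":0,"tz":0,"ax":0,"ay":0,"az":-9,"jaw":-0.3},{"tx":0,"ty":0,"tz":0,"ax":0,"ay":0,"az":-9,"jaw":-0.3},{"tx":0,"ty":0,"tz":0,"ax":0,"ay":0,"az":-9,"jaw":-0.3},{"tx":0,"ty":0,"tz":0,"ax":0,"ay":0,"az":0,"jaw":-0.3}]'
python3 - <<'E'
from workcell import optics,telemetry
import cv2,numpy as np
a=optics.camera("scene")["color"][:,:,::-1]; b=optics.camera("top")["color"][:,:,::-1]
r=lambda x:cv2.resize(x,(400,400),interpolation=cv2.INTER_CUBIC)
cv2.imwrite("pics/p2.png",np.hstack([r(a[190:310,220:340]),r(b[190:310,300:420])]))
p=telemetry.get_obs()["ee_pos"];yaw=np.radians(142.8)
d=np.array([.5460,.3046])-p[:2];x=np.array([np.cos(yaw),np.sin(yaw)]);y=np.array([np.sin(yaw),-np.cos(yaw)])
print(telemetry.get_obs()["tcp_rot"],"tx",d@x,"ty",d@y,"tz",p[2]-.028)
E
```

```text
time: 10.2
ee_pos: [0.5312, 0.0696, 0.1793]
tcp_rot: [179.9, -0.0, 88.8]
wrist_force: [0.4, -0.1, -1.0]
opening: 0.0297
grasp_force: 0.0
time: 11.45
ee_pos: [0.5429, 0.2031, 0.1789]
tcp_rot: [180.0, 0.0, 142.8]
wrist_force: [0.2, 0.8, 0.3]
opening: 0.03
grasp_force: 0.0
[1.79986522e+02 6.84888669e-03 1.42648045e+02] tx 0.058804000118592846 ty 0.08275752517277764 tz 0.15070300862995495
```

View pics/p2.png

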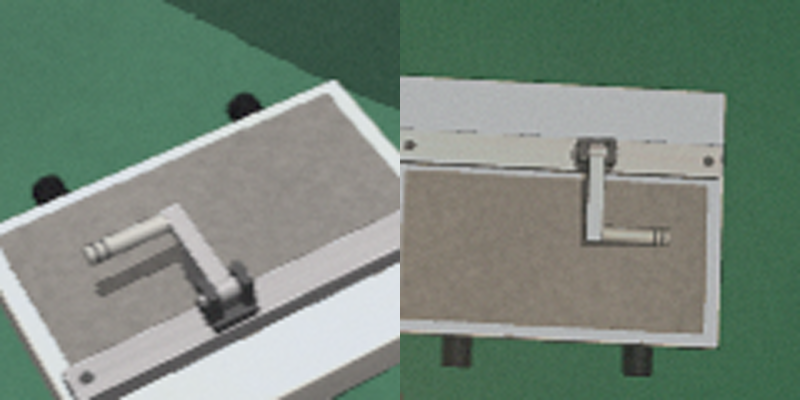

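The stop is fully down: its leaf is level at about (595,200) in the right half, and the rod points right. Now the block.

```bash
python3 -m handwheel '[{"tx":0.02,"ty":0.028,"tz":0,"ax":0,"ay":0,"az":0,"jaw":0},{"tx":0.02,"ty":0.028,"tz":0,"ax":0,"ay":0,"az":0,"jaw":0},{"tx":0.019,"ty":0.027,"tz":0,"ax":0,"ay":0,"az":0,"jaw":0},{"tx":0,"ty":0,"tz":0.03,"ax":0,"ay":0,"az":0,"jaw":0},{"tx":0,"ty":0,"tz":0.03,"ax":0,"ay":0,"az":0,"jaw":0},{"tx":0,"ty":0,"tz":0.03,"ax":0,"ay":0,"az":0,"jaw":0},{"tx":0,"ty":0,"tz":0,"ax":0,"ay":0,"az":0,"jaw":0},{"tx":0,"ty":0,"tz":0,"ax":0,"ay":0,"az":0,"jaw":0},{"tx":0,"ty":0,"tz":0,"ax":0,"ay":0,"az":0,"jaw":0},{"tx":0,"ty":0,"tz":0,"ax":0,"ay":0,"az":0,"jaw":0}]'
python3 - <<'E'
from workcell import optics
import cv2,numpy as np
from h import *
a=optics.camera("scene")["color"][:,:,::-1]; b=optics.camera("top")["color"][:,:,::-1]
r=lambda x:cv2.resize(x,(400,400),interpolation=cv2.INTER_CUBIC)
cv2.imwrite("pics/p3.png",np.hstack([r(a[150:270,355:475]),r(b[200:300,180:280])]))
st=[.5385,-.0049,-.0192]
o=np.array([[195.5,200]])/3.3333+[300,190]
print(least_squares(lambda u:(proj(T,place(st,[[u[0],u[1],.070]]))-o).ravel(),[0,-.03]).x)
o=np.array([[229,292]])/3.3333+[220,190]   # scene: leaf mid near hinge
print(least_squares(lambda u:(proj(S,place(st,[[u[0],u[1],.070]]))-o).ravel(),[0,-.03]).x)
E
```

```text
time: 12.8
ee_pos: [0.5463, 0.3051, 0.0895]
tcp_rot: [179.9, 0.0, 142.8]
wrist_force: [1.4, -0.2, 0.7]
opening: 0.0426
grasp_force: 0.0
[ 0.00285886 -0.02788811]
[ 0.05159502 -0.02939829]
```

View pics/p3.png

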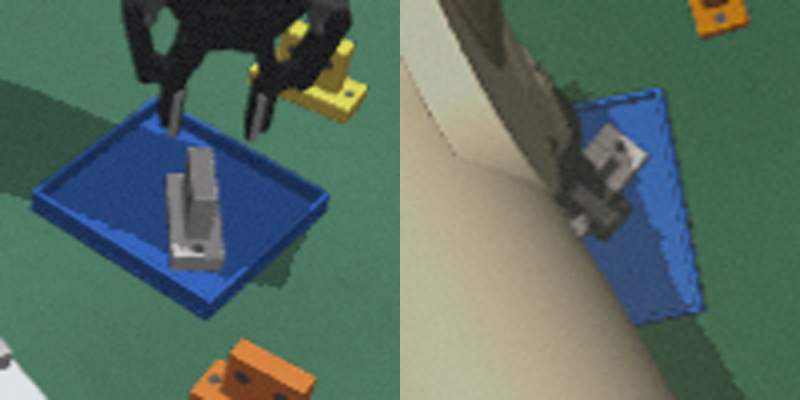

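The fingers at (172,130) and (258,130) straddle the web at (202,165), so I'll descend and grip.

```bash
python3 -m handwheel '[{"tx":0,"ty":0,"tz":0.02,"ax":0,"ay":0,"az":0,"jaw":0},{"tx":0,"ty":0,"tz":0.02,"ax":0,"ay":0,"az":0,"jaw":0},{"tx":0,"ty":0,"tz":0.014,"ax":0,"ay":0,"az":0,"jaw":0},{"tx":0,"ty":0,"tz":0.006,"ax":0,"ay":0,"az":0,"jaw":0},{"tx":0,"ty":0,"tz":0,"ax":0,"ay":0,"az":0,"jaw":-1},{"tx":0,"ty":0,"tz":0,"ax":0,"ay":0,"az":0,"jaw":-1},{"tx":0,"ty":0,"tz":0,"ax":0,"ay":0,"az":0,"jaw":-1},{"tx":0,"ty":0,"tz":0,"ax":0,"ay":0,"az":0,"jaw":-1},{"tx":0,"ty":0,"tz":0,"ax":0,"ay":0,"az":0,"jaw":-1},{"tx":0,"ty":0,"tz":0,"ax":0,"ay":0,"az":0,"jaw":-1}]' 50
```

```text
time: 14.15
ee_pos: [0.5462, 0.305, 0.0289]
tcp_rot: [179.9, 0.0, 142.8]
wrist_force: [0.8, 1.2, 2.6]
opening: 0.0153
grasp_force: 52.7
```

```bash
python3 -m handwheel '[{"tx":0,"ty":0,"tz":-0.02,"ax":0,"ay":0,"az":0,"jaw":-1},{"tx":0,"ty":0,"tz":-0.05,"ax":0,"ay":0,"az":0,"jaw":-1},{"tx":0,"ty":0,"tz":-0.05,"ax":0,"ay":0,"az":0,"jaw":-1},{"tx":0,"ty":0,"tz":0,"ax":0,"ay":0,"az":9,"jaw":-1},{"tx":0,"ty":0,"tz":0,"ax":0,"ay":0,"az":9,"jaw":-1},{"tx":0,"ty":0,"tz":0,"ax":0,"ay":0,"az":9,"jaw":-1},{"tx":0,"ty":0,"tz":0,"ax":0,"ay":0,"az":9,"jaw":-1},{"tx":0,"ty":0,"tz":0,"ax":0,"ay":0,"az":9,"jaw":-1},{"tx":0,"ty":0,"tz":0,"ax":0,"ay":0,"az":8.9,"jaw":-1},{"tx":0,"ty":0,"tz":0,"ax":0,"ay":0,"az":0,"jaw":-1}]'
python3 -m handwheel '[{"tx":-0.03,"ty":0.0005,"tz":0,"ax":0,"ay":0,"az":0,"jaw":-1},{"tx":-0.046,"ty":0.0007,"tz":0,"ax":0,"ay":0,"az":0,"jaw":-1},{"tx":-0.05,"ty":0.0008,"tz":0,"ax":0,"ay":0,"az":0,"jaw":-1},{"tx":-0.05,"ty":0.0008,"tz":0,"ax":0,"ay":0,"az":0,"jaw":-1},{"tx":-0.05,"ty":0.001,"tz":0,"ax":0,"ay":0,"az":0,"jaw":-1},{"tx":-0.04,"ty":0.001,"tz":0,"ax":0,"ay":0,"az":0,"jaw":-1},{"tx":-0.02,"ty":0,"tz":0,"ax":0,"ay":0,"az":0,"jaw":-1},{"tx":0,"ty":0,"tz":0,"ax":0,"ay":0,"az":0,"jaw":-1},{"tx":0,"ty":0,"tz":0.03,"ax":0,"ay":0,"az":0,"jaw":-1},{"tx":0,"ty":0,"tz":0,"ax":0,"ay":0,"az":0,"jaw":-1}]'
python3 - <<'E'
from workcell import optics,telemetry
import cv2,numpy as np
a=optics.camera("scene")["color"][:,:,::-1]
cv2.imwrite("pics/p4.png",cv2.resize(a[160:340,200:400],(667,600),interpolation=cv2.INTER_CUBIC))
E
```

```text
time: 15.4
ee_pos: [0.5456, 0.3047, 0.1488]
tcp_rot: [-180.0, 0.0, 89.0]
wrist_force: [0.1, 0.1, -5.2]
opening: 0.0154
grasp_force: 51.6
time: 16.65
ee_pos: [0.5441, 0.0198, 0.1164]
tcp_rot: [-179.8, -0.0, 89.1]
wrist_force: [-0.1, -0.1, -4.3]
opening: 0.0148
grasp_force: 51.3
```

View pics/p4.png

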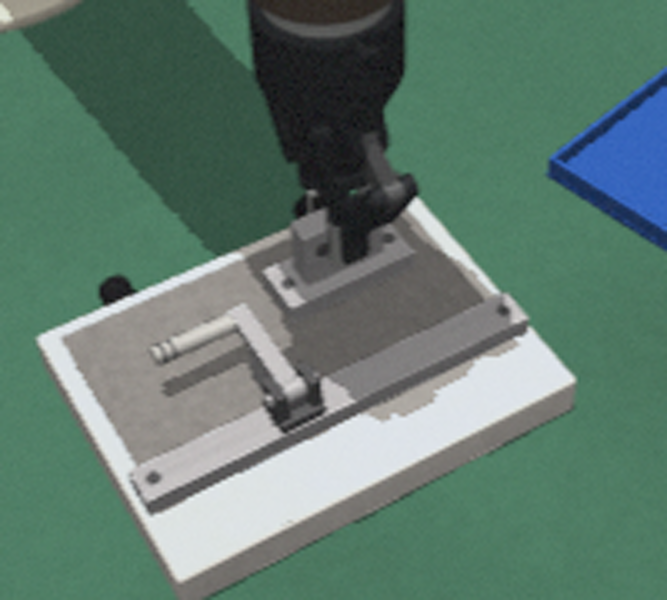

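Run:
```python
from h import *
st=[.538,-.0049,-.0192]
o=np.array([[262,267],[290,301],[415,248]])/3.3333+[200,160]
for q in o: print(least_squares(lambda u:(proj(S,place(st,[[u[0],u[1],.1055]]))-q).ravel(),[0,0]).x)
c,s=np.cos(.0192),-np.sin(.0192); d=np.array([.5441-.538,.0198+.0049]); print("tcp local",c*d[0]+s*d[1],-s*d[0]+c*d[1])
```

```text
[-0.00974489 -0.01441355]
[ 0.02056847 -0.01318299]
[0.02303408 0.06575983]
tcp local 0.005624664819308209 0.02481256024013718
```

```bash
python3 -m handwheel '[{"tx":0,"ty":0,"tz":0.02,"ax":0,"ay":0,"az":-0.1,"jaw":-1},{"tx":0,"ty":0,"tz":0.02,"ax":0,"ay":0,"az":0,"jaw":-1},{"tx":0,"ty":0,"tz":0.012,"ax":0,"ay":0,"az":0,"jaw":-1},{"tx":0,"ty":0,"tz":0.005,"ax":0,"ay":0,"az":0,"jaw":-1},{"tx":0,"ty":0,"tz":0.002,"ax":0,"ay":0,"az":0,"jaw":-1},{"tx":0,"ty":0,"tz":0.001,"ax":0,"ay":0,"az":0,"jaw":-1},{"tx":0,"ty":0,"tz":0.001,"ax":0,"ay":0,"az":0,"jaw":-1},{"tx":0,"ty":0,"tz":0,"ax":0,"ay":0,"az":0,"jaw":-1},{"tx":0,"ty":0,"tz":0,"ax":0,"ay":0,"az":0,"jaw":-1},{"tx":0,"ty":0,"tz":0,"ax":0,"ay":0,"az":0,"jaw":-1}]'
```

```text
time: 17.95
ee_pos: [0.5454, 0.0188, 0.0574]
tcp_rot: [180.0, -0.0, 89.1]
wrist_force: [-0.1, -0.0, -5.2]
opening: 0.0153
grasp_force: 51.4
```

```bash
python3 -m handwheel '[{"tx":0,"ty":0,"tz":0.001,"ax":0,"ay":0,"az":0,"jaw":-1},{"tx":0,"ty":0,"tz":0.001,"ax":0,"ay":0,"az":0,"jaw":-1},{"tx":0,"ty":0,"tz":0.0007,"ax":0,"ay":0,"az":0,"jaw":-1},{"tx":0,"ty":0,"tz":0,"ax":0,"ay":0,"az":0,"jaw":-1},{"tx":0,"ty":0,"tz":0,"ax":0,"ay":0,"az":0,"jaw":-1},{"tx":0,"ty":0,"tz":0,"ax":0,"ay":0,"az":0,"jaw":-1},{"tx":0,"ty":0,"tz":0,"ax":0,"ay":0,"az":0,"jaw":-1},{"tx":0,"ty":0,"tz":0,"ax":0,"ay":0,"az":0,"jaw":-1},{"tx":0,"ty":0,"tz":0,"ax":0,"ay":0,"az":0,"jaw":-1},{"tx":0,"ty":0,"tz":0,"ax":0,"ay":0,"az":0,"jaw":-1}]'
```

```text
time: 19.2
ee_pos: [0.5454, 0.0188, 0.0548]
tcp_rot: [180.0, -0.0, 89.1]
wrist_force: [-2.5, 0.2, 1.3]
opening: 0.0153
grasp_force: 52.6
```

```bash
python3 -m handwheel '[{"tx":0,"ty":0.001,"tz":0,"ax":0,"ay":0,"az":0.2,"jaw":-1},{"tx":0,"ty":0.001,"tz":0,"ax":0,"ay":0,"az":0,"jaw":-1},{"tx":0,"ty":0.001,"tz":0,"ax":0,"ay":0,"az":0,"jaw":-1},{"tx":0,"ty":0.001,"tz":0,"ax":0,"ay":0,"az":0,"jaw":-1},{"tx":0,"ty":0.001,"tz":0,"ax":0,"ay":0,"az":0,"jaw":-1},{"tx":0,"ty":0.0005,"tz":0,"ax":0,"ay":0,"az":0,"jaw":-1},{"tx":0,"ty":0.0005,"tz":0,"ax":0,"ay":0,"az":0,"jaw":-1},{"tx":0,"ty":0,"tz":0,"ax":0,"ay":0,"az":0,"jaw":-1},{"tx":0,"ty":0,"tz":0,"ax":0,"ay":0,"az":0,"jaw":-1},{"tx":0,"ty":0,"tz":0,"ax":0,"ay":0,"az":0,"jaw":-1}]'
```

```text
time: 20.45
ee_pos: [0.551, 0.0187, 0.0549]
tcp_rot: [-180.0, -0.0, 88.8]
wrist_force: [-5.4, -0.3, 4.7]
opening: 0.0151
grasp_force: 52.9
```

```bash
python3 -m handwheel '[{"tx":0,"ty":0.0005,"tz":0,"ax":0,"ay":0,"az":0,"jaw":-1},{"tx":0,"ty":0.0005,"tz":0,"ax":0,"ay":0,"az":0,"jaw":-1},{"tx":0,"ty":0.0005,"tz":0,"ax":0,"ay":0,"az":0,"jaw":-1},{"tx":0,"ty":0.0005,"tz":0,"ax":0,"ay":0,"az":0,"jaw":-1},{"tx":0,"ty":0,"tz":0,"ax":0,"ay":0,"az":0,"jaw":-1},{"tx":0,"ty":0,"tz":0,"ax":0,"ay":0,"az":0,"jaw":-1},{"tx":0,"ty":0,"tz":0,"ax":0,"ay":0,"az":0,"jaw":-1},{"tx":0,"ty":0,"tz":0,"ax":0,"ay":0,"az":0,"jaw":-1},{"tx":0,"ty":0,"tz":0,"ax":0,"ay":0,"az":0,"jaw":-1},{"tx":0,"ty":0,"tz":0,"ax":0,"ay":0,"az":0,"jaw":-1}]'
```

```text
time: 21.7
ee_pos: [0.5515, 0.0187, 0.0549]
tcp_rot: [-179.8, -0.0, 88.8]
wrist_force: [-14.0, 0.4, 9.9]
opening: 0.015
grasp_force: 53.8
```

```bash
python3 -m handwheel '[{"tx":-0.001,"ty":-0.0007,"tz":-0.0003,"ax":0,"ay":0,"az":0,"jaw":-1},{"tx":-0.001,"ty":0,"tz":0,"ax":0,"ay":0,"az":0,"jaw":-1},{"tx":-0.001,"ty":0,"tz":0,"ax":0,"ay":0,"az":0,"jaw":-1},{"tx":-0.001,"ty":0,"tz":0,"ax":0,"ay":0,"az":0,"jaw":-1},{"tx":-0.0005,"ty":0,"tz":0,"ax":0,"ay":0,"az":0,"jaw":-1},{"tx":-0.0005,"ty":0,"tz":0,"ax":0,"ay":0,"az":0,"jaw":-1},{"tx":-0.0005,"ty":0,"tz":0,"ax":0,"ay":0,"az":0,"jaw":-1},{"tx":-0.0005,"ty":0,"tz":0,"ax":0,"ay":0,"az":0,"jaw":-1},{"tx":0,"ty":0,"tz":0,"ax":0,"ay":0,"az":0,"jaw":-1},{"tx":0,"ty":0,"tz":0,"ax":0,"ay":0,"az":0,"jaw":-1}]'
```

```text
time: 22.95
ee_pos: [0.5513, 0.015, 0.055]
tcp_rot: [-179.9, -0.3, 88.9]
wrist_force: [-9.3, 12.4, 5.9]
opening: 0.015
grasp_force: 53.1
```

```bash
python3 -m handwheel '[{"tx":-0.0005,"ty":-0.0003,"tz":-0.0003,"ax":0,"ay":0,"az":0,"jaw":-1},{"tx":-0.0005,"ty":0,"tz":0,"ax":0,"ay":0,"az":0,"jaw":-1},{"tx":-0.0005,"ty":0,"tz":0,"ax":0,"ay":0,"az":0,"jaw":-1},{"tx":-0.0005,"ty":0,"tz":0,"ax":0,"ay":0,"az":0,"jaw":-1},{"tx":0,"ty":0,"tz":0,"ax":0,"ay":0,"az":0,"jaw":-1},{"tx":0,"ty":0,"tz":0,"ax":0,"ay":0,"az":0,"jaw":-1},{"tx":0,"ty":0,"tz":0,"ax":0,"ay":0,"az":0,"jaw":-1},{"tx":0,"ty":0,"tz":0,"ax":0,"ay":0,"az":0,"jaw":-1},{"tx":0,"ty":0,"tz":0,"ax":0,"ay":0,"az":0,"jaw":-1},{"tx":0,"ty":0,"tz":0,"ax":0,"ay":0,"az":0,"jaw":-1}]'
python3 - <<'E'
from workcell import optics
import cv2,numpy as np
a=optics.camera("scene")["color"][:,:,::-1]
cv2.imwrite("pics/p5.png",cv2.resize(a[210:310,260:380],(720,600),interpolation=cv2.INTER_CUBIC))
E
```

```text
time: 24.2
ee_pos: [0.5513, 0.0129, 0.0551]
tcp_rot: [-179.9, -0.2, 88.9]
wrist_force: [-7.8, 11.6, 2.7]
opening: 0.0155
grasp_force: 52.6
```

View pics/p5.png

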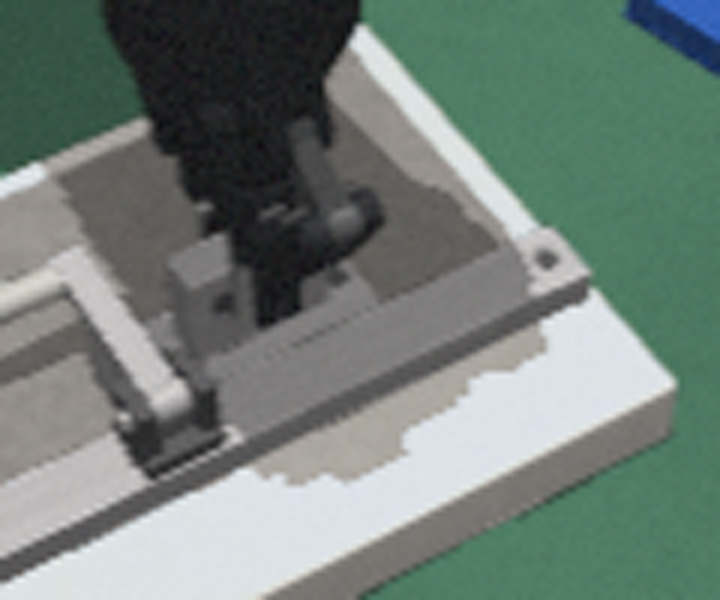

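The block sits flush at the fence, with its foot's right end at about (375,295). It was still sliding under friction and had not yet reached the stop.

```bash
python3 -m handwheel '[{"tx":-0.0005,"ty":0,"tz":0,"ax":0,"ay":0,"az":0,"jaw":-1},{"tx":-0.0005,"ty":0,"tz":0,"ax":0,"ay":0,"az":0,"jaw":-1},{"tx":-0.0005,"ty":0,"tz":0,"ax":0,"ay":0,"az":0,"jaw":-1},{"tx":-0.0005,"ty":0,"tz":0,"ax":0,"ay":0,"az":0,"jaw":-1},{"tx":0,"ty":0,"tz":0,"ax":0,"ay":0,"az":0,"jaw":-1},{"tx":0,"ty":0,"tz":0,"ax":0,"ay":0,"az":0,"jaw":-1},{"tx":0,"ty":0,"tz":0,"ax":0,"ay":0,"az":0,"jaw":-1},{"tx":0,"ty":0,"tz":0,"ax":0,"ay":0,"az":0,"jaw":-1},{"tx":0,"ty":0,"tz":0,"ax":0,"ay":0,"az":0,"jaw":-1},{"tx":0,"ty":0,"tz":0,"ax":0,"ay":0,"az":0,"jaw":-1}]'
```

```text
time: 25.5
ee_pos: [0.5513, 0.0125, 0.0553]
tcp_rot: [-179.9, -0.4, 89.0]
wrist_force: [-8.7, 21.9, 5.4]
opening: 0.0151
grasp_force: 52.8
```

```bash
python3 -m handwheel '[{"tx":0.0005,"ty":0,"tz":0,"ax":0,"ay":0,"az":0,"jaw":-1},{"tx":0.0005,"ty":0,"tz":0,"ax":0,"ay":0,"az":0,"jaw":-1},{"tx":0.0005,"ty":0,"tz":0,"ax":0,"ay":0,"az":0,"jaw":-1},{"tx":0,"ty":0,"tz":0,"ax":0,"ay":0,"az":0,"jaw":-1},{"tx":0,"ty":0,"tz":0,"ax":0,"ay":0,"az":0,"jaw":-0.3},{"tx":0,"ty":0,"tz":0,"ax":0,"ay":0,"az":0,"jaw":-0.3},{"tx":0,"ty":0,"tz":0,"ax":0,"ay":0,"az":0,"jaw":-0.3},{"tx":0,"ty":0,"tz":-0.01,"ax":0,"ay":0,"az":0,"jaw":-0.3},{"tx":0,"ty":0,"tz":-0.03,"ax":0,"ay":0,"az":0,"jaw":-0.3},{"tx":0,"ty":0,"tz":-0.05,"ax":0,"ay":0,"az":0,"jaw":-0.3}]'
python3 -m handwheel '[{"tx":0,"ty":0,"tz":-0.04,"ax":0,"ay":0,"az":0,"jaw":-0.3},{"tx":0,"ty":-0.03,"tz":0,"ax":0,"ay":0,"az":0,"jaw":-0.3},{"tx":0,"ty":-0.04,"tz":0,"ax":0,"ay":0,"az":0,"jaw":-0.3},{"tx":0,"ty":-0.04,"tz":0,"ax":0,"ay":0,"az":0,"jaw":-0.3},{"tx":0,"ty":-0.04,"tz":0,"ax":0,"ay":0,"az":0,"jaw":-0.3},{"tx":0,"ty":0,"tz":0,"ax":0,"ay":0,"az":0,"jaw":-0.3},{"tx":0,"ty":0,"tz":0,"ax":0,"ay":0,"az":0,"jaw":-0.3},{"tx":0,"ty":0,"tz":0,"ax":0,"ay":0,"az":0,"jaw":-0.3},{"tx":0,"ty":0,"tz":0,"ax":0,"ay":0,"az":0,"jaw":-0.3},{"tx":0,"ty":0,"tz":0,"ax":0,"ay":0,"az":0,"jaw":-0.3}]'
python3 - <<'E'
from workcell import optics
import cv2,numpy as np
a=optics.camera("scene")["color"][:,:,::-1];b=optics.camera("top")["color"][:,:,::-1]
cv2.imwrite("pics/top6.png",b)
r=lambda x:cv2.resize(x,(400,400),interpolation=cv2.INTER_CUBIC)
cv2.imwrite("pics/p6.png",np.hstack([r(a[220:300,265:345]),r(b[200:280,315:395])]))
E
```

```text
time: 26.75
ee_pos: [0.5514, 0.01, 0.1455]
tcp_rot: [-179.9, 0.0, 88.8]
wrist_force: [0.7, 0.3, 0.9]
opening: 0.0295
grasp_force: 0.0
time: 28.0
ee_pos: [0.4025, 0.0132, 0.1851]
tcp_rot: [-180.0, 0.0, 88.8]
wrist_force: [0.3, 0.3, 0.4]
opening: 0.0299
grasp_force: 0.0
```

View pics/p6.png

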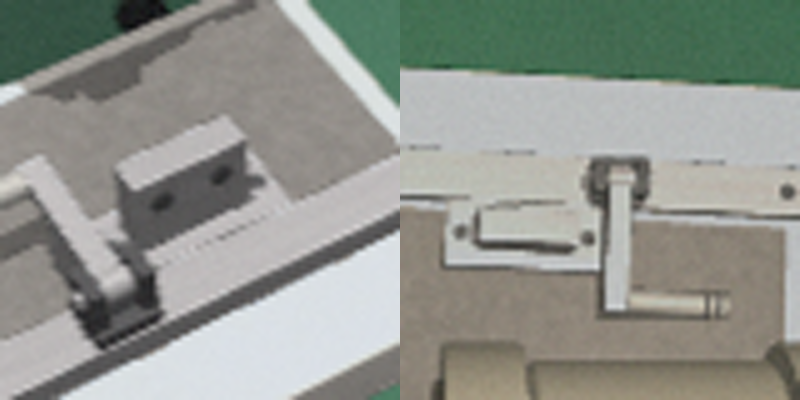

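Run:
```python
from h import *
st=[.538,-.0049,-.0192]
def loc(cam,q,z): return least_squares(lambda u:(proj(cam,place(st,[[u[0],u[1],z]]))-q).ravel(),[0,0]).x*1e3
t=lambda p:(np.array(p)+.5)/5-.5+[315,200]; s=lambda p:(np.array(p)+.5)/5-.5+[265,220]
print("T foot -x,+y corner",loc(T,t([444,264])-[80,0],.044),"near right",loc(T,t([200,271]),.044))
print("leaf L",loc(T,t([207,250]),.069),"leaf R",loc(T,t([231,250]),.069), "fence face L",loc(T,t([5,205]),.044),"R",loc(T,t([390,228]),.044))
print("holes",loc(T,t([60,232]),.044),loc(T,t([188,238]),.044))
```

```text
T foot -x,+y corner [-4.17248127 58.92834962] near right [ -3.78513292 -20.52722511]
leaf L [  4.15015482 -21.3382076 ] leaf R [  4.74873215 -33.29716557] fence face L [25.0573106  80.22663228] R [  23.13455873 -116.91215286]
holes [12.60784221 51.56275599] [ 12.80583664 -13.75860938]
```

The block reads 46 mm from the stop's middle plane and parallel to the fence (holes at (460,232) and (588,238)). Now to the handle rod.

```bash
python3 -m handwheel '[{"tx":-0.026,"ty":0.0385,"tz":0,"ax":0,"ay":0,"az":0,"jaw":-0.3},{"tx":-0.026,"ty":0.0385,"tz":0,"ax":0,"ay":0,"az":0,"jaw":-0.3},{"tx":-0.026,"ty":0.0385,"tz":0,"ax":0,"ay":0,"az":0,"jaw":-0.3},{"tx":0,"ty":0,"tz":0,"ax":0,"ay":0,"az":0,"jaw":-0.3},{"tx":0,"ty":0,"tz":0.03,"ax":0,"ay":0,"az":0,"jaw":-0.3},{"tx":0,"ty":0,"tz":0.03,"ax":0,"ay":0,"az":0,"jaw":-0.3},{"tx":0,"ty":0,"tz":0.02,"ax":0,"ay":0,"az":0,"jaw":-0.3},{"tx":0,"ty":0,"tz":0,"ax":0,"ay":0,"az":0,"jaw":-0.3},{"tx":0,"ty":0,"tz":0,"ax":0,"ay":0,"az":0,"jaw":-0.3},{"tx":0,"ty":0,"tz":0,"ax":0,"ay":0,"az":0,"jaw":-0.3}]'
```

```text
time: 29.35
ee_pos: [0.5167, -0.0671, 0.1066]
tcp_rot: [179.9, 0.0, 88.9]
wrist_force: [-0.2, 0.7, -1.5]
opening: 0.0302
grasp_force: 0.0
```

```bash
python3 -m handwheel '[{"tx":0,"ty":0,"tz":0.02,"ax":0,"ay":0,"az":0,"jaw":-0.3},{"tx":0,"ty":0,"tz":0.02,"ax":0,"ay":0,"az":0,"jaw":-0.3},{"tx":0,"ty":0,"tz":0.015,"ax":0,"ay":0,"az":0,"jaw":-0.3},{"tx":0,"ty":0,"tz":0.007,"ax":0,"ay":0,"az":0,"jaw":-0.3},{"tx":0,"ty":0,"tz":0,"ax":0,"ay":0,"az":0,"jaw":-0.3},{"tx":0,"ty":0,"tz":0,"ax":0,"ay":0,"az":0,"jaw":-1},{"tx":0,"ty":0,"tz":0,"ax":0,"ay":0,"az":0,"jaw":-1},{"tx":0,"ty":0,"tz":0,"ax":0,"ay":0,"az":0,"jaw":-1},{"tx":0,"ty":0,"tz":0,"ax":0,"ay":0,"az":0,"jaw":-1},{"tx":0,"ty":0,"tz":0,"ax":0,"ay":0,"az":0,"jaw":-1}]' 30
```

```text
time: 30.6
ee_pos: [0.517, -0.0672, 0.044]
tcp_rot: [179.9, 0.0, 88.9]
wrist_force: [3.7, 0.5, 4.6]
opening: 0.011
grasp_force: 29.8
```

```bash
python3 -m handwheel '[{"tx":0,"ty":0.0003,"tz":-0.0062,"ax":0,"ay":0,"az":0,"jaw":-1},{"tx":0,"ty":0.0025,"tz":-0.0121,"ax":0,"ay":0,"az":0,"jaw":-1},{"tx":0,"ty":0.0048,"tz":-0.0114,"ax":0,"ay":0,"az":0,"jaw":-1},{"tx":0,"ty":0.007,"tz":-0.0102,"ax":0,"ay":0,"az":0,"jaw":-1},{"tx":0,"ty":0.0089,"tz":-0.0087,"ax":0,"ay":0,"az":0,"jaw":-1},{"tx":0,"ty":0.0104,"tz":-0.0067,"ax":0,"ay":0,"az":0,"jaw":-1},{"tx":0,"ty":0.0115,"tz":-0.0044,"ax":0,"ay":0,"az":0,"jaw":-1},{"tx":0,"ty":0.0122,"tz":-0.0021,"ax":0,"ay":0,"az":0,"jaw":-1},{"tx":0,"ty":0.0062,"tz":0,"ax":0,"ay":0,"az":0,"jaw":-1},{"tx":0,"ty":0,"tz":0,"ax":0,"ay":0,"az":0,"jaw":-1}]'
python3 -m handwheel '[{"tx":0,"ty":0,"tz":0,"ax":0,"ay":0,"az":0,"jaw":-1},{"tx":0,"ty":0,"tz":0,"ax":0,"ay":0,"az":0,"jaw":-0.3},{"tx":0,"ty":0,"tz":0,"ax":0,"ay":0,"az":0,"jaw":-0.3},{"tx":0,"ty":0,"tz":0,"ax":0,"ay":0,"az":0,"jaw":-0.3},{"tx":0,"ty":0,"tz":-0.01,"ax":0,"ay":0,"az":0,"jaw":-0.3},{"tx":0,"ty":0,"tz":-0.04,"ax":0,"ay":0,"az":0,"jaw":-0.3},{"tx":0,"ty":0,"tz":-0.05,"ax":0,"ay":0,"az":0,"jaw":-0.3},{"tx":-0.05,"ty":-0.02,"tz":0,"ax":0,"ay":0,"az":0,"jaw":-0.3},{"tx":-0.05,"ty":-0.04,"tz":0,"ax":0,"ay":0,"az":0,"jaw":-0.3},{"tx":-0.05,"ty":-0.04,"tz":0,"ax":0,"ay":0,"az":0,"jaw":-0.3}]'
python3 -m handwheel '[{"tx":-0.05,"ty":-0.04,"tz":0,"ax":0,"ay":0,"az":0,"jaw":-0.3},{"tx":0,"ty":0,"tz":0,"ax":0,"ay":0,"az":0,"jaw":-0.3},{"tx":0,"ty":0,"tz":0,"ax":0,"ay":0,"az":0,"jaw":-0.3},{"tx":0,"ty":0,"tz":0,"ax":0,"ay":0,"az":0,"jaw":-0.3},{"tx":0,"ty":0,"tz":0,"ax":0,"ay":0,"az":0,"jaw":-0.3},{"tx":0,"ty":0,"tz":0,"ax":0,"ay":0,"az":0,"jaw":-0.3},{"tx":0,"ty":0,"tz":0,"ax":0,"ay":0,"az":0,"jaw":-0.3},{"tx":0,"ty":0,"tz":0,"ax":0,"ay":0,"az":0,"jaw":-0.3},{"tx":0,"ty":0,"tz":0,"ax":0,"ay":0,"az":0,"jaw":-0.3},{"tx":0,"ty":0,"tz":0,"ax":0,"ay":0,"az":0,"jaw":-0.3}]'
python3 - <<'E'
from workcell import optics
import cv2,numpy as np
a=optics.camera("scene")["color"][:,:,::-1];b=optics.camera("top")["color"][:,:,::-1]
r=lambda x:cv2.resize(x,(400,400),interpolation=cv2.INTER_CUBIC)
cv2.imwrite("pics/p7.png",np.hstack([r(a[220:300,265:345]),r(b[200:280,315:395])]))
E
```

```text
time: 31.85
ee_pos: [0.5804, -0.0686, 0.1063]
tcp_rot: [180.0, 0.0, 88.8]
wrist_force: [0.4, -1.0, 6.1]
opening: 0.0106
grasp_force: 31.8
time: 33.1
ee_pos: [0.4779, -0.2152, 0.2058]
tcp_rot: [180.0, 0.0, 88.9]
wrist_force: [0.5, -1.5, 0.1]
opening: 0.0297
grasp_force: 0.0
time: 34.35
ee_pos: [0.4389, -0.262, 0.2051]
tcp_rot: [180.0, -0.0, 88.8]
wrist_force: [-0.5, -0.0, 0.4]
opening: 0.0299
grasp_force: 0.0
```

View pics/p7.png

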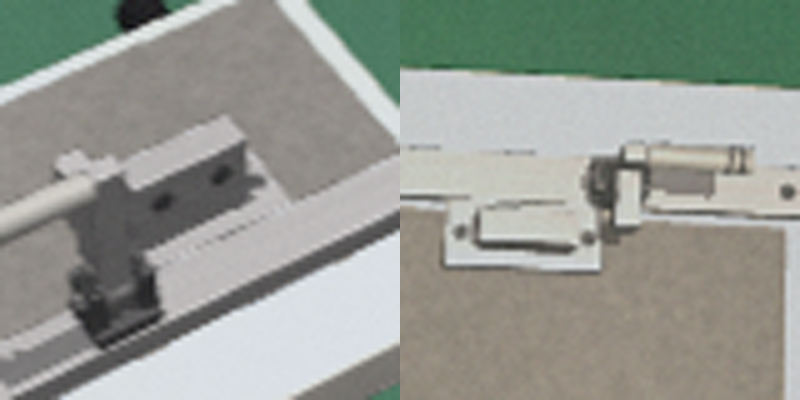

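The stop is upright, and the block has not moved (holes still at (460,232) and (588,238)).

```bash
python3 -c "
from workcell import workorder; print(workorder.job_done())"
```

```text
the job is handed in; nothing more can be done
None
```

I handed the job in at about 34 s on the robot's clock: the final pictures show the block flush to the fence at its gauged place and the stop back to about upright. I never went near the caliper, ring or loupe; no verdict came back.

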